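Set the photometer wheel, then hold its selector at the third click

ROBOT

A 6-joint arm with a two-finger parallel gripper is mounted at the origin on the work surface. World frame = base frame: x ahead of the robot, y to its left, z up, the work surface at z = 0. Lengths are in m, angles in rad, forces in N, time in s.
With the tool pointing down it reaches from about 0.3 to 0.775 m from the base axis. Payload 14.6 kg.
Tool frame: the origin (TCP) lies at the very end of the fingers, on their centre line; the grasp point (between the pads) lies 19 mm behind it; y points along the fingers, z is the direction in which the jaws open and shut, and the axes are right-handed (so a half turn about y gives the same grasp; the last joint's range is limited). The gripper opens to 94 mm and grips with 3 to 60 N. Pads are 16 mm wide; open, the fingers measure 119 mm over their backs; the gripper's body (75 mm by 177 mm) begins 78 mm behind the grasp point.
Start: joints at [1.177, 0.3, 1.521, -0, 1.321, -0.067], TCP at [0.177, 0.521, 0.205] pointing down, gripper open.
Joint ranges: [-3.03, 3.03], [-0.79, 2.21], [0.23, 2.52], [-1.04, 4.18], [0, 3.07], [-2.55, 2.55]. Speed limits (rad/s): [2.22, 2.22, 2.57, 3.14, 3.14, 3.14].

INTERFACE

Orientations are given as [roll, pitch, yaw] about the fixed x, y, z axes, in that order (R = Rz(yaw) Ry(pitch) Rx(roll)).
In Python, from station import get_obs, camera, job gives the robot as it stands.
- The arm moves only by the tool step_arm, never from a script. Its argument "targets" is a list of rows, each a list of 6 numbers: the shift along the tool's x, y, z in mm, then the turn, a rotation vector about the tool's x, y, z in degrees. In form: [[dx, dy, dz, rx, ry, rz], ...]. A call has 1 to 12 rows; each row shifts and turns the commanded pose from where the row before left it, along the tool's axes as they then stand; what a row does not reach is not made up. A row lasts 1/8 s, in which the tool goes at most 62.5 mm and 10.7 degrees, less where a joint would pass 70% of its speed; a pose out of reach is approached as far as the arm can. A call is refused whole if a number of a shift passes 62.5 or a number of a turn 10.7, either way. A call with a gripper value outside its range is refused whole. "gripper" is the opening, from -1 (shut) to 1 (fully open), set as the call begins (left out, the last holds). The fingers move at their own pace and stop on an object; "squeeze" is the grip in N (left out, the last holds). Time passes only in rows, so rows that do not move let the fingers close. It gives the time, the measured TCP pose, the force and the opening at its end, in the units of the state.
- get_obs(): the state, without advancing time (a new reading comes with each control period).
- camera(name): name is "scene" or "top" or "wrist"; returns a dict with "pixels" (384x512x3 uint8, red, green, blue), "intrinsics" (3x3 intrinsics, pixels), "R" (3x3) and "t" (3): a world point X has camera coordinates R X + t; the wrist camera has in their place "tool_from_camera" (4x4, takes a point from camera to tool coordinates, whose origin is the TCP and whose axes are the tool frame's). Camera axes: x right, y down, z forward; pixel columns grow to the right and rows downward; lengths in m; the calibration is good to about 2 mm. A picture is of the moment at which its call begins: read the wrist's pose just before it. There is no depth.
- job.hand_in(): hands the job in, once; it reports no verdict.
The state is a dict: "time_s": time; "qpos": joint angles; "joint_vel": joint speeds; "tau": joint torques, N m; "ee_pos": TCP position; "eef_rot": TCP orientation; "force": force on the tool from outside, world axes, zero at the start; "moment": the same for the moment, N m; "grip_width": finger opening in m.
Only numpy, scipy, OpenCV 4.12 (cv2) and the standard library are available. Lean on these libraries where they do the work, as an engineer would, in place of code of your own. Each camera call takes 0.05 s, during which the arm holds its last target.

TASK

First turn the photometer's round handwheel clockwise, regrasping as often as needed, until the raised rib on its top points at the index bar on its module. Then grip the spring-return bar knob on the other module and turn it clockwise three clicks from its rest position, to the third stop and never on to the fourth, and finish while still gripping it there, since it springs back when let go. Leave the glassware and everything else on the bench where it stands.

Things in the scene. Friction and masses are not known exactly. Their poses are not given: they have to be found in the camera images.
- handwheel (a joint): Angle of the round knurled handwheel (steel, vertical axis), in rad, growing clockwise seen from above; 0 is its lower end stop, 4.8 its upper one. At 4.0 the black rib on its top, which runs from the centre to the rim, points at the index bar: that is the setting wanted. It starts 2 to 4 rad short of it. Light friction (0.05 N m); it stays where it is left.
- handwheel_grip (a point): Point on the handwheel's axis at a good grip height (z 0.123). The wheel is a cylinder, 50 mm across, 30 mm high, top 10 mm above this point; grip it across its diameter from above at any yaw. Below it the module's flat top is at z 0.095, with nothing else within 57 mm of the axis but the 3 mm high index bar. The point's z is up; it turns with the wheel.
- wheel_module: White-topped aluminium module, 150 x 165 x 45 mm, fixed; origin at the centre of its underside (z 0.05). Its x axis points away from the robot's side; the handwheel's axis passes upright through its origin. The black index bar, 16 x 4 mm, lies on its top on the -x side, 33 to 49 mm from the axis. The two modules stand side by side, 190 mm apart, in either order.
- selector (a joint): Angle of the black bar knob (vertical axis), rad, clockwise from above; 0 is rest, against a stop; end 2.26. Clicks every 0.419 rad (24 deg): stops at 0.419, 0.838, 1.257 (third, wanted), 1.676, 2.094. A spring of 0.10 to 0.13 N m always returns it to 0. Click ripple +-0.077 N m on top: resistance peaks (0.2 N m) a quarter step past each stop, is least (0.03) a quarter step before the next.
- selector_grip (a point): Point on the knob's axis at the height to grip (z 0.131). The grip is an upright bar 44 mm long, 14 mm wide, 36 mm high, top 14 mm above this point, foot 22 mm below it on a disc 48 mm across (top z 0.109). Pinch it across its 14 mm width from above. The point's axes are those of selector_module when the knob is at 0, and turn with it.
- selector_module: Module like the other; the bar knob's axis passes upright through its origin (centre of its underside, z 0.05), fixed. At rest the bar's pointer end (white line) points along the module's -x axis turned 0.63 rad counter-clockwise from above (36 deg); at the third stop 36 deg to the other side of -x. Six small black studs, 40 mm from the axis, mark rest and stops 1 to 5.
- photometer: Fixed grey instrument base, 280 (x) x 400 (y) x 50 mm, origin at the centre of its underside on the table, x axis pointing away from the robot. The modules stand on it, centred 50 mm before its middle and 95 mm to either side. A white readout housing rises to z 0.11 along its back edge.
- cuvettes_mid (a point): Bystander: white block 30 x 70 x 20 mm with four clear cuvettes, 50 mm high overall, standing loose on the photometer's rear deck; point at its centre, half-way up. Leave it alone.
- amber_bottle_mid (a point): Bystander: brown bottle, 68 mm across, 150 mm tall, on the table beside the photometer; point at its centre, half-way up. Leave it alone.
- white_bottle_mid (a point): Bystander: white bottle, 64 mm across, 170 mm tall, on the table beside the photometer; point at its centre, half-way up. Leave it alone.
- beaker_mid (a point): Bystander: glass beaker, 70 mm across, 90 mm tall, on the table beside the photometer; point at its centre, half-way up. Leave it alone.
- dish_mid (a point): Bystander: glass dish, 90 mm across, 15 mm high, on the table in front of the photometer; point at its centre, half-way up. Leave it alone.
- tube_rack_mid (a point): Bystander: test-tube rack, 60 x 190 mm, 125 mm tall with its tubes, on the table behind the photometer; point at its centre, half-way up. Leave it alone.
- magnifier_mid (a point): Bystander: hand lens lying flat, lens 66 mm across with a 75 mm handle, in front of the photometer; point at its centre, half-way up. Leave it alone.

How it is judged:
By the outcome, as a careful person would: the job done as asked, in the order asked, and still so for the second after the job is handed in, while the arm keeps its last pose, push and grip.
It also fails if it takes over 64 s, if anything falls off the work surface, if the arm or the gripper's body presses on something with over 40 N, if the wrist force passes 120 N, or if a joint passes its speed limit or range.

## Working session

There is one attempt and no reset: what is moved stays moved. The work goes in short steps, Python scripts to look and compute and a tool call to move; the robot and the scene stay as the last step left them, time stands still between calls to the robot, and variables do not carry over. Pictures are saved under pics/ and viewed, and the job is handed in when it is done.

Besides the shell and the picture viewer there is one more tool, called after ">>>" as name(argument=value, ...), one argument or row to a line, values as JSON. step_arm: Moves the arm, as the interface text tells. Its arguments: {"type":"object","properties":{"targets":{"type":"array","items":{"type":"array","items":{"type":"number"}}},"gripper":{"type":"number"},"squeeze":{"type":"number"}},"required":["targets"]}

```bash
mkdir -p pics; ls
python3 - <<'E'
from station import get_obs, camera
import cv2,numpy as np
o=get_obs(); print({k:np.round(v,3) for k,v in o.items()})
for n in ["scene","top","wrist"]:
    c=camera(n); cv2.imwrite(f"pics/{n}0.png",c["pixels"][:,:,::-1])
    print(n,{k:np.round(v,4).tolist() for k,v in c.items() if k!="pixels"})
E
```

```text
pics
{'time_s': np.float64(0.0), 'qpos': array([ 1.177,  0.3  ,  1.522, -0.   ,  1.321, -0.067]), 'joint_vel': array([-0.001,  0.001, -0.001, -0.   ,  0.   ,  0.002]), 'tau': array([ 0.0000e+00, -5.3181e+01, -3.5274e+01,  7.1000e-02,  2.4000e-02,
       -0.0000e+00]), 'ee_pos': array([0.176, 0.521, 0.205]), 'eef_rot': array([-1.572,  0.   , -0.327]), 'force': array([-0.337, -0.044, -1.163]), 'moment': array([-0.052, -0.039,  0.045]), 'grip_width': np.float64(0.094)}
scene {'intrinsics': [[372.009, 0.0, 250.219], [0.0, 372.009, 193.9236], [0.0, 0.0, 1.0]], 'R': [[-0.8359, 0.5489, 0.0054], [0.2888, 0.4481, -0.846], [-0.4668, -0.7056, -0.5331]], 't': [0.4684, -0.1068, 1.361]}
top {'intrinsics': [[467.3638, 0.0, 259.1412], [0.0, 467.3638, 200.4646], [0.0, 0.0, 1.0]], 'R': [[0.0017, -0.9999, -0.0172], [-0.9937, 0.0002, -0.1124], [0.1123, 0.0173, -0.9935]], 't': [0.0335, 0.576, 1.1952]}
wrist {'intrinsics': [[283.0166, 0.0, 252.5855], [0.0, 283.0166, 190.7929], [0.0, 0.0, 1.0]], 'tool_from_camera': [[0.0001, 0.9627, 0.2706, -0.0782], [-0.0004, -0.2706, 0.9627, -0.1803], [1.0, -0.0003, 0.0004, 0.0002], [0.0, 0.0, 0.0, 1.0]]}
```

View pics/top0.png

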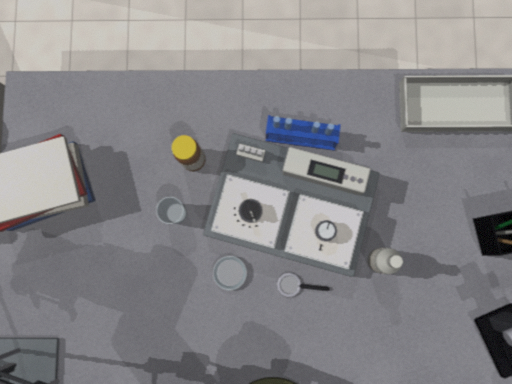

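View pics/scene0.png

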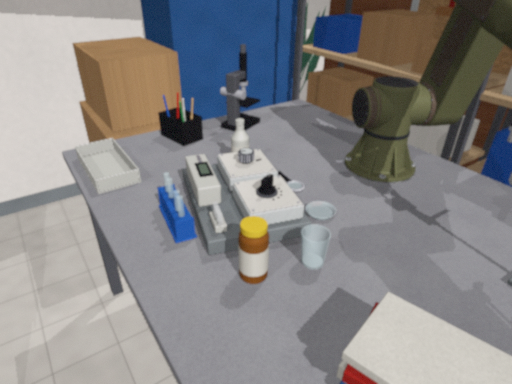

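View pics/wrist0.png

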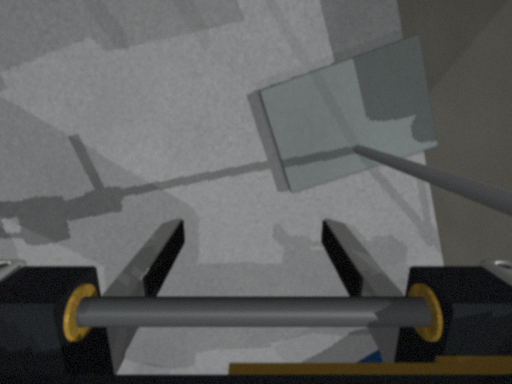

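The top view shows the selector module at pixel (250,210) and the wheel module at (326,231). The bottles stand at (187,150) and (387,261). I'll enlarge this area.

Run:
```python
import cv2
i=cv2.imread("pics/top0.png")
cv2.imwrite("pics/topc.png",cv2.resize(i[160:285,195:385],None,fx=4.2,fy=4.2,interpolation=cv2.INTER_CUBIC))
```

```text
(no output)
```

View pics/topc.png

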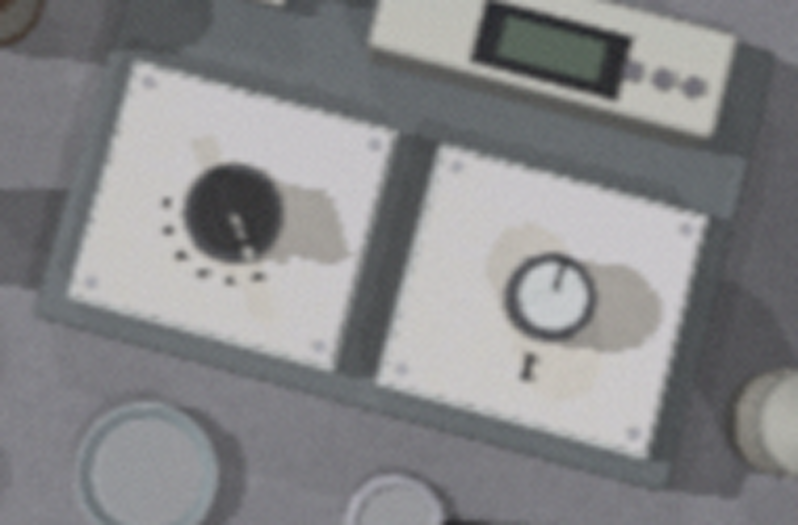

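```bash
cat > h.py <<'E'
import numpy as np,cv2
from scipy.optimize import least_squares
from station import get_obs,camera
def proj(c,X):
    p=np.atleast_2d(X)@np.array(c["R"]).T+np.array(c["t"]); p=p@np.array(c["intrinsics"]).T; return p[:,:2]/p[:,2:]
def ray(c,uv,z):
    K,R,t=[np.array(c[k]) for k in("intrinsics","R","t")]
    d=R.T@np.linalg.inv(K)@[uv[0],uv[1],1]; o=-R.T@t
    return o+d*(z-o[2])/d[2]
def wristcam(c,o):
    from scipy.spatial.transform import Rotation as Ro
    T=np.eye(4); T[:3,:3]=Ro.from_euler('xyz',o["eef_rot"]).as_matrix(); T[:3,3]=o["ee_pos"]
    W=T@np.array(c["tool_from_camera"]); c=dict(c); c["R"]=W[:3,:3].T; c["t"]=-W[:3,:3].T@W[:3,3]; return c
E
python3 - <<'E'
from h import *
c=camera("top")
f=lambda u,v:((u+.5)/4.2+195-.5,(v+.5)/4.2+160-.5)
S=[(133,62),(397,130),(335,370),(68,298)]; W=[(436,146),(708,213),(655,458),(378,382)]
uv=np.array([f(*p) for p in S+W])
loc=np.array([[.075,.0825],[.075,-.0825],[-.075,-.0825],[-.075,.0825]])
def model(p,s):
    a=p[2];R=np.array([[np.cos(a),-np.sin(a)],[np.sin(a),np.cos(a)]])
    L=np.vstack([loc*p[3]+[0,.095],loc*p[3]+[0,-.095]])
    return np.c_[L@R.T+p[:2],np.full(8,.095)]
r=least_squares(lambda p:(proj(c,model(p,0))-uv).ravel(),[.5,0,-.26,1.])
print(r.x,np.round(r.fun,2))
a=r.x[2];d=np.array([-np.sin(a),np.cos(a)])*.095
print("sel",r.x[:2]+d,"wheel",r.x[:2]-d)
P=lambda u,v,z:np.round(ray(c,f(u,v),z),4)
print("wheel top",P(552,297,.133),"rib",P(563,264,.133),"idx",P(531,354,.098),P(525,379,.098))
print("knob line",P(235,217,.145),P(250,256,.145),"disc",P(234,213,.109))
E
```

```text
[ 0.51856183 -0.03626131 -0.25866274  0.98558499] [ 0.1  -0.1  -0.03  0.09 -0.31  0.47 -0.2   0.65  1.33 -0.94  0.23 -0.27
 -1.31 -0.39  0.22  0.49]
sel [0.54286169 0.05557831] wheel [ 0.49426197 -0.12810094]
wheel top [ 0.4928 -0.1277  0.133 ] rib [ 0.5116 -0.1343  0.133 ] idx [ 0.4612 -0.1194  0.098 ] [ 0.4467 -0.1157  0.098 ]
knob line [0.5373 0.0524 0.145 ] [0.5152 0.0438 0.145 ] disc [0.5429 0.0542 0.109 ]
```

>>> step_arm(
  targets=[
    [20,-4,-20,0,0,0],
    [40,-4,-40,0,0,0],
    [45,-4,-45,0,0,0],
    [45,-3,-45,0,0,0],
    [45,0,-45,0,0,0],
    [45,0,-45,0,0,0],
    [45,0,-45,0,0,0],
    [45,0,-45,0,0,0],
    [45,0,-45,0,0,0],
    [45,0,-45,0,0,0],
    [45,0,-45,0,0,0],
    [44,0,-47,0,0,0],
  ],
  gripper=0.5,
)

```text
time_s: 1.7
ee_pos: [0.4894, -0.1184, 0.2203]
eef_rot: [-1.571, -0.0, -0.327]
force: [0.0, 1.1, 0.1]
grip_width: 0.0707
```

>>> step_arm(
  targets=[
    [0,0,0,0,0,0],
    [0,0,0,0,0,0],
  ],
)

```text
time_s: 1.95
ee_pos: [0.4885, -0.116, 0.22]
eef_rot: [-1.571, 0.001, -0.327]
force: [0.2, -0.1, 0.2]
grip_width: 0.0705
```

Run:
```python
from h import *
o=get_obs(); c=camera("wrist"); print(o["ee_pos"],o["eef_rot"],o["force"],o["moment"],o["qpos"],o["time_s"])
cv2.imwrite("pics/w1.png",c["pixels"][:,:,::-1])
```

```text
[ 0.48852852 -0.11596521  0.22003681] [-1.57065689e+00  7.91368571e-04 -3.27206388e-01] [ 0.21242442 -0.12684512  0.23244288] [ 0.0052556   0.03934836 -0.04472421] [-3.06105321e-01  1.81569259e-01  1.63312526e+00  1.60833950e-04
  1.32768639e+00 -1.54973398e+00] 1.95
```

View pics/w1.png

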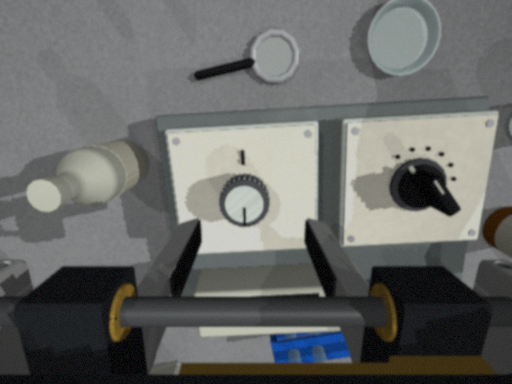

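Run:
```python
from h import *
i=cv2.imread("pics/w1.png")
cv2.imwrite("pics/w1c.png",cv2.resize(i[140:240,190:300],None,fx=6,fy=6,interpolation=cv2.INTER_CUBIC))
cv2.imwrite("pics/w1d.png",cv2.resize(i[110:250,340:500],None,fx=5,fy=5,interpolation=cv2.INTER_CUBIC)[:600])
```

```text
(no output)
```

View pics/w1c.png

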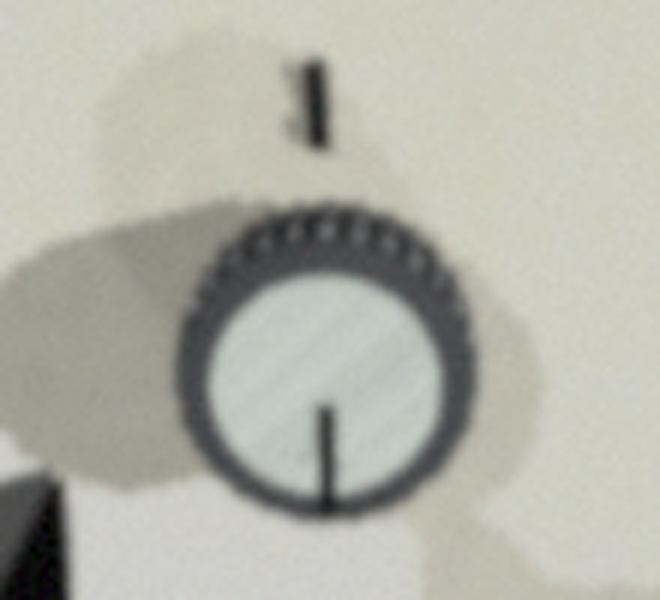

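View pics/w1d.png

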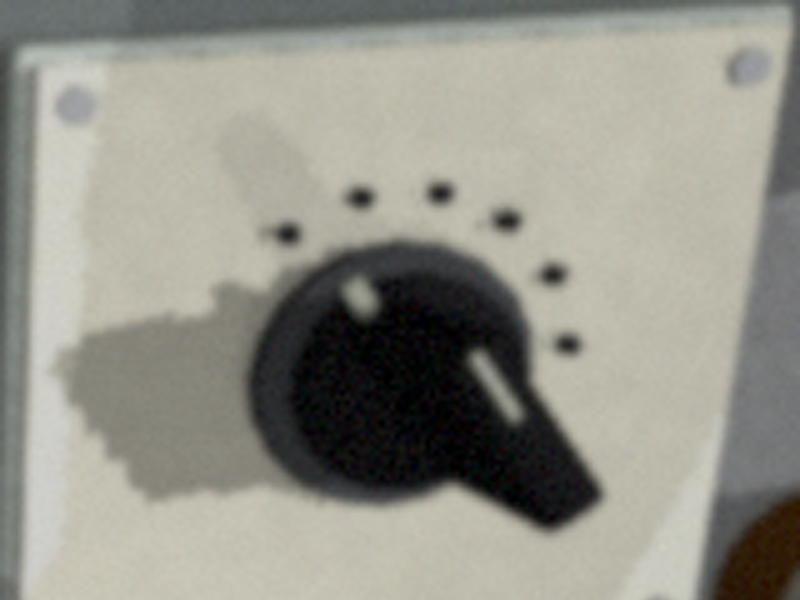

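Run:
```python
from h import *
o=get_obs(); c=wristcam(camera("wrist"),o)
f=lambda u,v:((u+.5)/6+190-.5,(v+.5)/6+140-.5)
g=lambda u,v:((u+.5)/5+340-.5,(v+.5)/5+110-.5)
P=lambda p,z:ray(c,p,z)[:2]
C=P(f(325,386),.133);rib=[P(f(325,408),.134),P(f(326,508),.134)];ix=[P(f(313,62),.098),P(f(320,145),.098)]
H=lambda a,b:np.degrees(np.arctan2(*(b-a)[::-1]))
print("C",C,"rim",P(f(325,515),.133),P(f(475,370),.13),P(f(178,370),.13))
print("rib",rib,H(*rib),H(C,rib[1]),"ix",ix,H(ix[1],ix[0]),H(C,ix[0]))
st=[g(568,344),g(553,273),g(507,220),g(440,193),g(360,198),g(288,233)]
S=np.array([P(s,.097) for s in st])
r=least_squares(lambda p:np.hypot(*(S-p).T)-.04,[.54,.055]);print("sel",r.x,r.fun,[round(H(r.x,s),1) for s in S])
print("line",P(g(362,297),.145),P(g(475,350),.145),P(g(518,420),.145))
```

```text
C [ 0.49588168 -0.12687538] rim [ 0.51761727 -0.13443599] [ 0.50217934 -0.10259663] [ 0.48624754 -0.14964697]
rib [array([ 0.49920458, -0.128     ]), array([ 0.51608694, -0.13369386])] -18.637543235261006 -18.647527025926962 ix [array([ 0.44853743, -0.11375979]), array([ 0.46303875, -0.11749831])] 165.5436047000545 164.51588132334692
sel [0.54621686 0.0568085 ] [ 1.10212593e-04  3.45873545e-05 -1.26989905e-04 -3.31632506e-05
  3.91936123e-05  8.53274134e-05] [np.float64(80.5), np.float64(105.0), np.float64(129.1), np.float64(152.9), np.float64(177.4), np.float64(-159.2)]
line [0.50992396 0.03223296] [0.52661552 0.05034452] [0.54278711 0.05590455]
```

The wheel centre is near (0.4945,-0.1274). The rib heads -18.6° and the index bar 165°, so the wheel needs about 176° clockwise. Now I'll move to the grasp.

>>> step_arm(
  targets=[
    [5,5,-5,0,0,0],
    [4,15,-4,0,0,0],
    [0,22,0,0,0,0],
    [0,22,0,0,0,0],
    [0,22,0,0,0,0],
    [0,15,0,0,0,0],
    [0,10,0,0,0,0],
    [0,5,0,0,0,0],
    [0,0,0,0,0,0],
    [0,0,0,0,0,0],
  ],
)

```text
time_s: 3.3
ee_pos: [0.4947, -0.1278, 0.1048]
eef_rot: [-1.571, -0.001, -0.327]
force: [0.3, -0.1, -0.2]
grip_width: 0.0704
```

>>> step_arm(
  targets=[
    [0,0,0,0,0,0],
    [0,0,0,0,0,0],
    [0,0,0,0,0,0],
    [0,0,0,0,0,0],
    [0,0,0,0,0,0],
    [0,0,0,0,0,0],
  ],
  gripper=-0.2,
  squeeze=20,
)

```text
time_s: 4.05
ee_pos: [0.4947, -0.1273, 0.1045]
eef_rot: [-1.57, -0.0, -0.327]
force: [0.9, 4.6, 2.0]
grip_width: 0.0495
```

>>> step_arm(
  targets=[
    [0,0,0,0,4,0],
    [0,0,0,0,6,0],
    [0,0,0,0,6,0],
    [0,0,0,0,4,0],
    [0,0,0,0,0,0],
  ],
)

```text
time_s: 4.68
ee_pos: [0.4947, -0.1273, 0.1045]
eef_rot: [-1.57, 0.0, -0.677]
force: [2.6, 5.1, 1.8]
grip_width: 0.0496
```

Run:
```python
from h import *
o=get_obs(); c=camera("wrist"); print(o["ee_pos"],o["eef_rot"],o["force"],o["moment"],o["qpos"])
i=np.ascontiguousarray(c["pixels"][:,:,::-1]);cv2.imwrite("pics/w2.png",cv2.resize(i[150:384,100:400],None,fx=2.5,fy=2.5))
```

```text
[ 0.49471973 -0.12728669  0.10449691] [-1.56998182e+00  2.24225882e-06 -6.76784631e-01] [2.58302105 5.11568517 1.75089293] [ 0.80484651 -0.24364277 -0.06616055] [-3.23944087e-01  3.23546632e-01  1.74142362e+00  8.69209479e-04
  1.07634320e+00 -1.21836816e+00]
```

View pics/w2.png

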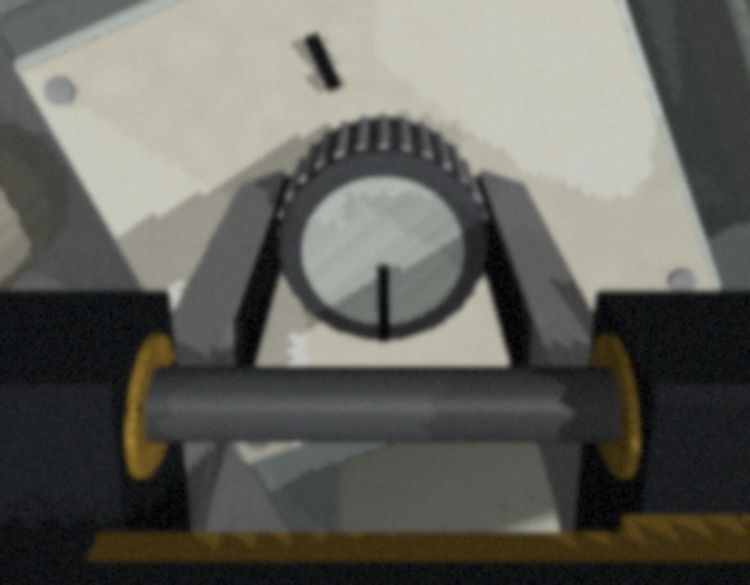

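The rib at (383,300) stays aligned with the gripper while the module rotates, so there is no slip. Continuing the turn.

>>> step_arm(
  targets=[
    [0,0,0,0,6,0],
    [0,0,0,0,8,0],
    [0,0,0,0,8,0],
    [0,0,0,0,8,0],
    [0,0,0,0,8,0],
    [0,0,0,0,8,0],
    [0,0,0,0,8,0],
    [0,0,0,0,8,0],
    [0,0,0,0,8,0],
    [0,0,0,0,6,0],
    [0,0,0,0,4,0],
    [0,0,0,0,0,0],
  ],
)

```text
time_s: 6.22
ee_pos: [0.4947, -0.1273, 0.1045]
eef_rot: [-1.571, 0.001, -2.072]
force: [2.2, 6.2, 2.3]
grip_width: 0.0495
```

>>> step_arm(
  targets=[
    [0,0,0,0,6,0],
    [0,0,0,0,8,0],
    [0,0,0,0,8,0],
    [0,0,0,0,8,0],
    [0,0,0,0,8,0],
    [0,0,0,0,8,0],
    [0,0,0,0,8,0],
    [0,0,0,0,6,0],
    [0,0,0,0,4,0],
    [0,0,0,0,2,0],
    [0,0,0,0,0,0],
    [0,0,0,0,0,0],
  ],
)

```text
time_s: 7.72
ee_pos: [0.4947, -0.1273, 0.1045]
eef_rot: [-1.572, 0.0, 3.06]
force: [1.4, 5.5, 1.5]
grip_width: 0.0494
```

Run:
```python
from h import *
o=get_obs(); c=camera("wrist"); print(o["ee_pos"],np.degrees(o["eef_rot"]),o["force"],o["moment"],o["qpos"])
i=np.ascontiguousarray(c["pixels"][:,:,::-1]);cv2.imwrite("pics/w3.png",cv2.resize(i[150:350,100:400],None,fx=2.6,fy=2.6))
c=camera("top");i=c["pixels"][:,:,::-1];cv2.imwrite("pics/t3.png",cv2.resize(i[160:285,195:385],None,fx=4.2,fy=4.2))
```

```text
[ 0.49472147 -0.1272959   0.10450111] [-9.00439765e+01  2.78597074e-02  1.75334995e+02] [1.39132028 5.53186305 1.54567535] [ 1.05213723 -0.09004546 -0.07377201] [-3.24011536e-01  3.23540713e-01  1.74142051e+00  9.79137088e-04
  1.07634400e+00  1.32773977e+00]
```

View pics/w3.png

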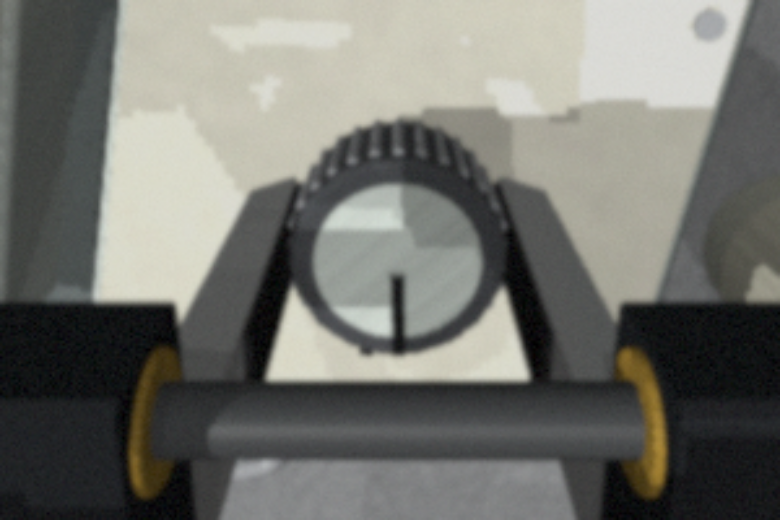

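>>> step_arm(
  targets=[
    [0,0,0,0,4,0],
    [0,0,0,0,4,0],
    [0,0,0,0,2.3,0],
    [0,0,0,0,0,0],
    [0,0,0,0,0,0],
  ],
)

```text
time_s: 8.45
ee_pos: [0.4947, -0.1273, 0.1045]
eef_rot: [-1.572, 0.0, 2.88]
force: [1.3, 5.9, 2.0]
grip_width: 0.0496
```

>>> step_arm(
  targets=[
    [0,0,0,0,0,0],
    [0,0,0,0,0,0],
    [0,0,0,0,0,0],
    [0,-10,0,0,0,0],
    [0,-25,0,0,0,0],
    [0,-40,0,0,0,0],
    [0,-40,0,0,0,0],
    [0,-10,0,0,0,0],
    [0,0,0,0,0,0],
    [0,0,0,0,0,0],
  ],
  gripper=0.5,
)

```text
time_s: 9.7
ee_pos: [0.494, -0.1276, 0.228]
eef_rot: [-1.571, -0.002, 2.879]
force: [0.3, -0.5, 0.6]
grip_width: 0.0707
```

Run:
```python
from h import *
o=get_obs(); c=camera("wrist"); print(o["ee_pos"],np.degrees(o["eef_rot"]),o["force"],o["qpos"])
i=c["pixels"][:,:,::-1];cv2.imwrite("pics/w4f.png",i);cv2.imwrite("pics/w4.png",cv2.resize(i[140:270,150:350],None,fx=4,fy=4,interpolation=cv2.INTER_CUBIC))
```

```text
[ 0.4940398  -0.12760007  0.22800517] [-9.00067424e+01 -1.21664776e-01  1.64976810e+02] [ 0.31179309 -0.51577624  0.55136204] [-3.24538319e-01  1.94775076e-01  1.59875132e+00 -1.51982597e-05
  1.35019291e+00  1.50846561e+00]
```

View pics/w4.png

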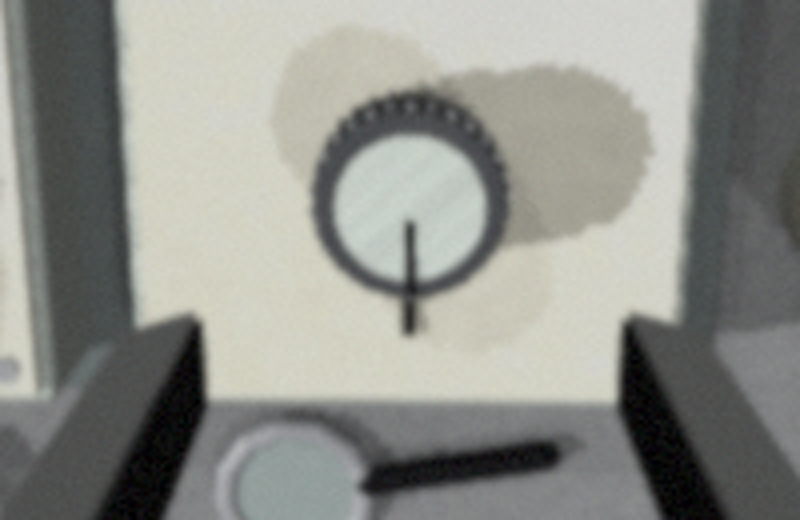

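Run:
```python
from h import *
o=get_obs(); c=wristcam(camera("wrist"),o); i=cv2.imread("pics/w4f.png")
f=lambda u,v:((u+.5)/4+150-.5,(v+.5)/4+140-.5)
P=lambda p,z:ray(c,f(*p),z)[:2]
H=lambda a,b:np.degrees(np.arctan2(*(b-a)[::-1]))
C=P((410.5,207),.133);r=[P((410,222),.134),P((412,290),.134)];ix=[P((409.3,305),.098),P((408.3,332),.098)]
print(C,H(*r),H(C,r[1]),H(*ix),H(C,ix[1]),H(C,ix[0]),r,ix)
# where would the axis centre be at base: rim left/right
print(P((312,203),.13),P((508,203),.13))
g=cv2.cvtColor(i,cv2.COLOR_BGR2GRAY).astype(float)
for v in range(194,226,2):
    row=g[v,246:259]; w=np.clip(row.max()-row-40,0,None); print(v,round(246+(w*np.arange(13)).sum()/max(w.sum(),1),2),row.astype(int))
```

```text
[ 0.49550402 -0.12728555] 166.55776643783145 165.96334597089867 162.94318034853876 164.1111940216681 164.36021906004518 [array([ 0.49200513, -0.12621564]), array([ 0.47425527, -0.1219732 ])] [array([ 0.45727619, -0.11658353]), array([ 0.44918425, -0.1141008 ])]
[ 0.50222231 -0.10305665] [ 0.48925758 -0.15136426]
194 246.0 [205 208 204 199 194 179 176 182 192 195 194 199 199]
196 252.06 [202 200 197 195 175 128  91 119 169 190 200 200 201]
198 252.02 [199 197 197 191 169 113  68 110 166 192 198 200 202]
200 252.03 [197 199 196 190 170 117  72 111 173 196 201 202 207]
202 252.06 [197 199 198 197 177 125  76 114 173 198 203 201 203]
204 252.18 [200 202 200 197 178 126  77 102 158 192 199 201 203]
206 252.3 [202 202 203 200 175 125  72  91 148 186 199 202 205]
208 252.25 [176 182 191 189 170 118  73  88 143 177 188 188 181]
210 252.42 [ 97 107 118 125 114  85  51  60  91 112 115 110  98]
212 252.59 [95 86 80 80 71 56 41 35 58 69 77 82 88]
214 252.24 [169 155 146 127 101  79  75  78  98 113 127 144 160]
216 252.09 [203 196 188 165 124  78  56  80 123 152 178 191 196]
218 252.18 [208 204 200 180 134  79  46  79 124 151 177 193 196]
220 252.29 [209 207 205 181 133  82  47  83 124 144 162 184 197]
222 252.06 [209 210 205 189 145  94  69 105 147 160 169 186 196]
224 252.0 [210 208 206 200 186 174 164 174 187 198 195 198 198]
```

Run:
```python
from h import *
fr=[];
for k in range(10):
    o=get_obs(); c0=camera("wrist"); fr.append(cv2.cvtColor(c0["pixels"],cv2.COLOR_RGB2GRAY).astype(float))
g=np.mean(fr,0); c=wristcam(c0,o)
def cen(rows,z):
    out=[]
    for v in rows:
        row=g[v,248:257]; b=np.minimum(row[0],row[-1]); w=np.clip(b-15-row,0,None)
        u=248+(w*np.arange(9)).sum()/w.sum(); out.append(ray(c,(u,v),z)[:2]); print(v,round(u,2),end="; ")
    return np.array(out)
def hd(p):
    vx,vy,x,y=cv2.fitLine(p.astype(np.float32),cv2.DIST_L2,0,0.0001,0.0001).ravel(); return np.degrees(np.arctan2(vy,vx))%180,(x,y)
r=cen(range(196,208),.134); print(hd(r)); ix=cen(range(216,223),.098); print(hd(ix))
# wheel top edges
for v in (188,190,192):
    row=g[v,222:283]; print(v,row.astype(int))
print(o["ee_pos"],np.degrees(o["eef_rot"]))
```

```text
196 252.07; 197 252.04; 198 252.0; 199 251.99; 200 252.02; 201 252.05; 202 252.06; 203 252.07; 204 252.12; 205 252.15; 206 252.22; 207 252.27; (np.float32(166.01984), (np.float32(0.4856933), np.float32(-0.124525286)))
216 252.01; 217 252.08; 218 252.11; 219 252.1; 220 252.05; 221 251.95; 222 251.87; (np.float32(163.46179), (np.float32(0.45372427), np.float32(-0.11576642)))
188 [208 208 208 205 192 162 118  88  77  75  82 118 166 191 200 201 202 202
 203 204 206 205 205 203 202 201 201 203 203 205 204 206 204 204 202 200
 198 197 197 196 195 193 194 195 198 199 199 192 166 120  87  76  74  74
  92 121 139 145 148 151 154]
190 [208 208 209 207 202 177 132  93  79  77  90 131 177 198 202 202 203 203
 206 206 205 203 201 201 201 203 204 205 205 205 205 203 201 198 198 198
 198 198 195 193 196 197 198 201 201 202 202 201 183 140  94  77  74  74
  95 128 143 147 147 147 151]
192 [208 208 208 206 199 170 124  88  77  77  92 135 179 198 203 204 205 205
 204 202 200 201 203 203 204 205 206 206 204 203 199 198 198 197 197 196
 195 195 196 198 200 201 202 202 203 204 204 200 182 140  98  77  75  73
  87 118 139 145 147 146 147]
[ 0.49447786 -0.12775146  0.22926937] [-8.99972140e+01 -4.23375639e-03  1.64976064e+02]
```

Wheel rib, centre and index all sit at column 252.0–252.2, so they line up within about 1°. Next is the selector: translate first, then unwind the wrist.

>>> step_arm(
  targets=[
    [0,0,-20,0,0,0],
    [0,0,-45,0,0,0],
    [0,0,-50,0,0,0],
    [0,0,-45,0,0,0],
    [0,0,-25,0,-6,0],
    [0,0,-5,0,-10,0],
    [0,0,0,0,-10,0],
    [0,0,0,0,-10,0],
    [0,0,0,0,-10,0],
    [0,0,0,0,-10,0],
    [0,0,0,0,-10,0],
    [0,0,0,0,-10,0],
  ],
  gripper=-0.2,
)

```text
time_s: 11.8
ee_pos: [0.5432, 0.0559, 0.2293]
eef_rot: [-1.571, -0.0, -2.072]
force: [-0.9, -0.6, -0.3]
grip_width: 0.0377
```

>>> step_arm(
  targets=[
    [0,0,0,0,-10,0],
    [0,0,0,0,-10,0],
    [0,0,0,0,-10,0],
    [0,0,0,0,-10,0],
    [0,0,0,0,-10,0],
    [0,0,0,0,-10,0],
    [0,0,0,0,-10,0],
    [0,0,0,0,-10,0],
    [0,0,0,0,-10,0],
    [0,0,0,0,-10,0],
    [0,0,0,0,-10,0],
    [0,0,0,0,-10,0],
  ],
)

```text
time_s: 13.3
ee_pos: [0.5432, 0.0559, 0.2293]
eef_rot: [-1.571, 0.0, 0.023]
force: [1.0, -0.2, 0.0]
grip_width: 0.0374
```

>>> step_arm(
  targets=[
    [0,0,0,0,-10,0],
    [0,0,0,0,-6,0],
    [0,0,0,0,-4,0],
    [0,0,0,0,0,0],
    [0,0,0,0,0,0],
  ],
)

```text
time_s: 13.92
ee_pos: [0.5432, 0.0559, 0.2293]
eef_rot: [-1.571, -0.0, 0.364]
force: [0.6, -0.0, 0.1]
grip_width: 0.0378
```

Run:
```python
from h import *
o=get_obs(); c=camera("wrist"); print(o["ee_pos"],np.degrees(o["eef_rot"]),o["force"],o["moment"],o["qpos"],o["time_s"])
i=c["pixels"][:,:,::-1];cv2.imwrite("pics/w5f.png",i);cv2.imwrite("pics/w5.png",cv2.resize(i[110:260,150:350],None,fx=4,fy=4,interpolation=cv2.INTER_CUBIC))
```

```text
[0.54323117 0.05587662 0.22930289] [-8.99986528e+01 -1.93578434e-04  2.08817440e+01] [ 0.59775622 -0.01548193  0.10026554] [ 0.01476146  0.00015846 -0.03647263] [ 3.54163813e-02  2.73614014e-01  1.49879238e+00  2.38260615e-05
  1.36919066e+00 -1.89983990e+00] 13.925
```

View pics/w5.png

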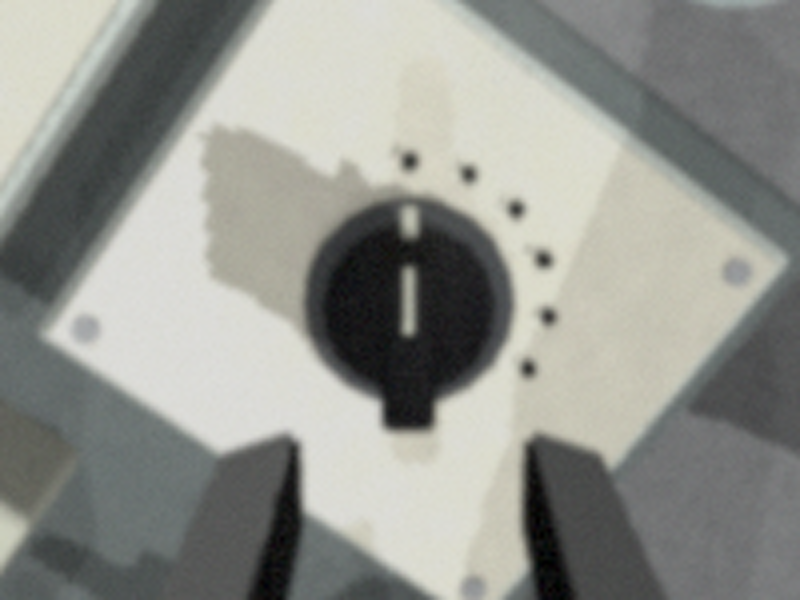

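Run:
```python
from h import *
o=get_obs(); c=wristcam(camera("wrist"),o)
g=lambda u,v:((u+.5)/4+150-.5,(v+.5)/4+110-.5)
P=lambda p,z:ray(c,g(*p),z)[:2]
S=np.array([P(s,.097) for s in [(409,161),(469,174),(516,209),(544,259),(548,317),(528,369)]])
r=least_squares(lambda p:np.hypot(*(S-p).T)-.04,[.54,.055]);print(r.x,r.fun)
a=o["eef_rot"][2];d=r.x-o["ee_pos"][:2];print("tool dx,dz",d@[np.cos(a),np.sin(a)],d@[-np.sin(a),np.cos(a)])
for q in [(408.5,235),(408.5,430),(408.5,265),(408.5,335)]:
    d=P(q,.145)-o["ee_pos"][:2];print(d@[np.cos(a),np.sin(a)],d@[-np.sin(a),np.cos(a)])
print([np.degrees(np.arctan2(*(s-r.x)[::-1])) for s in S])
```

```text
[0.54633565 0.05603002] [-7.92260828e-06 -1.62461384e-06 -2.52480742e-05  3.33852595e-05
  1.85807814e-05 -3.56099754e-05]
tool dx,dz 0.0029530777458279408 -0.0009262433893818163
-0.025799236072388144 -0.0009439342467563442
0.02361546348736995 -0.0009902725953986353
-0.018504151738504355 -0.0009507751698875212
-0.0010581783602153655 -0.0009671350304959742
[np.float64(-159.08420079737735), np.float64(176.41402318032206), np.float64(152.66364520962864), np.float64(128.90158170377399), np.float64(104.29403626083824), np.float64(80.46683912147047)]
```

>>> step_arm(
  targets=[
    [2.5,10,-1,0,0,0],
    [0,22,0,0,0,0],
    [0,24,0,0,0,0],
    [0,24,0,0,0,0],
    [0,18,0,0,0,0],
    [0,12,0,0,0,0],
    [0,6,0,0,0,0],
    [0,0,0,0,0,0],
    [0,0,0,0,0,0],
  ],
)

```text
time_s: 15.15
ee_pos: [0.5462, 0.0559, 0.1139]
eef_rot: [-1.571, -0.001, 0.366]
force: [-0.1, 0.1, -0.2]
grip_width: 0.0378
```

Run:
```python
from h import *
o=get_obs(); c=camera("wrist"); print(o["ee_pos"],np.degrees(o["eef_rot"]),o["force"],o["moment"])
i=c["pixels"][:,:,::-1];cv2.imwrite("pics/w6.png",cv2.resize(i[130:330,120:390],None,fx=2.9,fy=2.9,interpolation=cv2.INTER_CUBIC))
```

```text
[0.54623686 0.05586869 0.11391131] [-9.00193975e+01 -5.58503760e-02  2.09783248e+01] [-0.13987381  0.13450753 -0.16565935] [0.05870043 0.06773293 0.01884952]
```

View pics/w6.png

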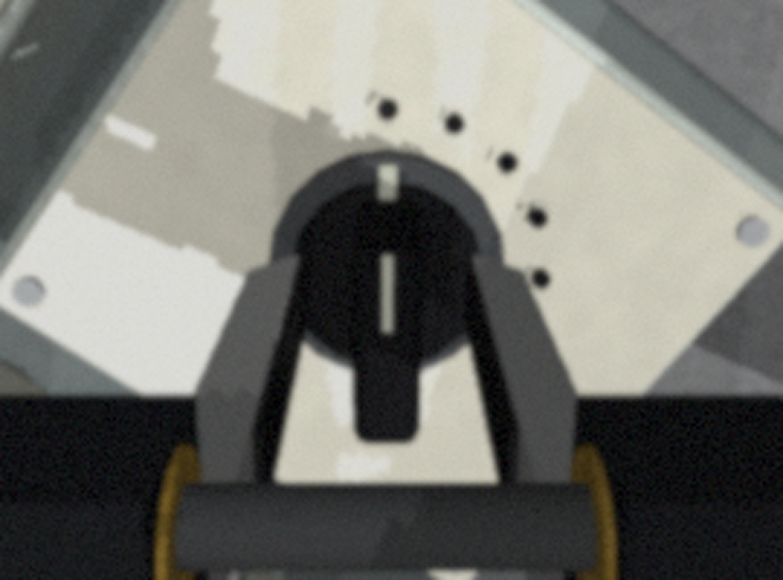

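Well centred: the bar at column 387 lies between the fingers, and the first stud at (387,108) is in line with it. Close and start turning.

>>> step_arm(
  targets=[
    [0,0,0,0,0,0],
    [0,0,0,0,0,0],
    [0,0,0,0,0,0],
    [0,0,0,0,0,0],
    [0,0,0,0,0,0],
    [0,0,0,0,0,0],
  ],
  gripper=-1,
  squeeze=50,
)

```text
time_s: 15.95
ee_pos: [0.5459, 0.056, 0.1134]
eef_rot: [-1.571, -0.0, 0.366]
force: [-1.6, 2.6, 2.9]
grip_width: 0.0137
```

>>> step_arm(
  targets=[
    [0,0,0,0,3,0],
    [0,0,0,0,5,0],
    [0,0,0,0,6,0],
    [0,0,0,0,6,0],
    [0,0,0,0,4,0],
    [0,0,0,0,0,0],
  ],
)

```text
time_s: 16.7
ee_pos: [0.546, 0.0558, 0.1134]
eef_rot: [-1.571, -0.0, -0.052]
force: [-1.8, 2.6, 3.3]
grip_width: 0.0133
```

Run:
```python
from h import *
o=get_obs(); c=camera("wrist"); print(o["ee_pos"],np.degrees(o["eef_rot"]),o["force"],o["moment"])
i=c["pixels"][:,:,::-1];cv2.imwrite("pics/w7.png",cv2.resize(i[130:330,120:390],None,fx=2.9,fy=2.9,interpolation=cv2.INTER_CUBIC))
```

```text
[0.54596621 0.05580759 0.11341366] [-9.00056694e+01 -8.17223910e-03 -2.98501980e+00] [-1.78350697  2.59058119  3.28283426] [0.30361564 0.27991752 0.09762047]
```

View pics/w7.png

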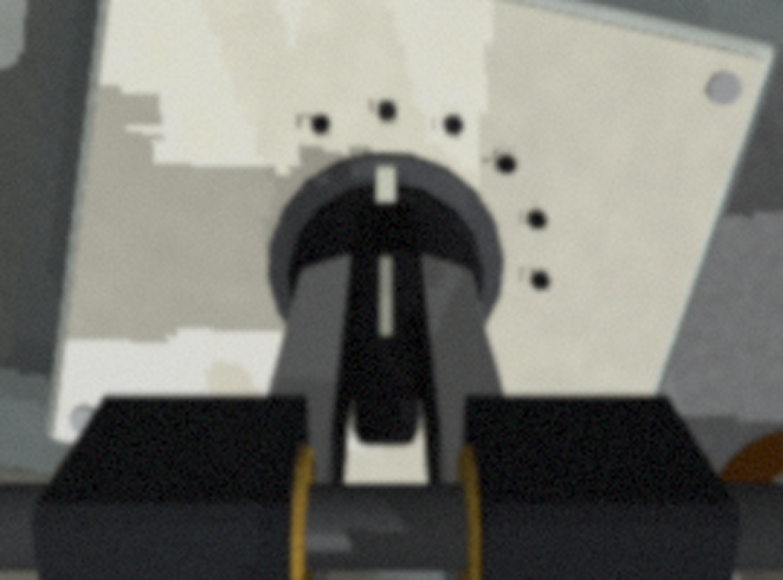

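The knob is at stop 1: the line at column 386 meets the second stud. Two more clicks, 24° each.

>>> step_arm(
  targets=[
    [0,0,0,0,4,0],
    [0,0,0,0,6,0],
    [0,0,0,0,6,0],
    [0,0,0,0,5,0],
    [0,0,0,0,3,0],
    [0,0,0,0,0,0],
  ],
)

```text
time_s: 17.5
ee_pos: [0.5459, 0.0557, 0.1134]
eef_rot: [-1.571, -0.0, -0.47]
force: [-1.7, 0.1, 4.3]
grip_width: 0.0137
```

>>> step_arm(
  targets=[
    [0,0,0,0,4,0],
    [0,0,0,0,5,0],
    [0,0,0,0,5,0],
    [0,0,0,0,5,0],
    [0,0,0,0,3,0],
    [0,0,0,0,2,0],
    [0,0,0,0,0,0],
    [0,0,0,0,0,0],
  ],
)

```text
time_s: 18.5
ee_pos: [0.5458, 0.0556, 0.1134]
eef_rot: [-1.571, -0.0, -0.889]
force: [-3.1, -1.9, 5.9]
grip_width: 0.0137
```

Run:
```python
from h import *
o=get_obs(); c=camera("wrist"); print(o["ee_pos"],np.degrees(o["eef_rot"]),o["force"],o["moment"],o["qpos"],o["time_s"])
i=c["pixels"][:,:,::-1];cv2.imwrite("pics/w8.png",cv2.resize(i[130:330,120:390],None,fx=2.9,fy=2.9,interpolation=cv2.INTER_CUBIC))
i=camera("top")["pixels"][:,:,::-1];cv2.imwrite("pics/t8.png",cv2.resize(i[110:310,120:420],None,fx=2.6,fy=2.6,interpolation=cv2.INTER_CUBIC))
```

```text
[0.54581216 0.05556355 0.11338356] [-9.00296753e+01 -1.06454502e-02 -5.09450380e+01] [-3.11755007 -1.86823907  5.92397549] [-0.41820724  0.73963203  0.12346216] [ 3.49170485e-02  3.89797455e-01  1.62603482e+00 -5.09978496e-04
  1.12606182e+00 -6.46501108e-01] 18.5
```

View pics/w8.png

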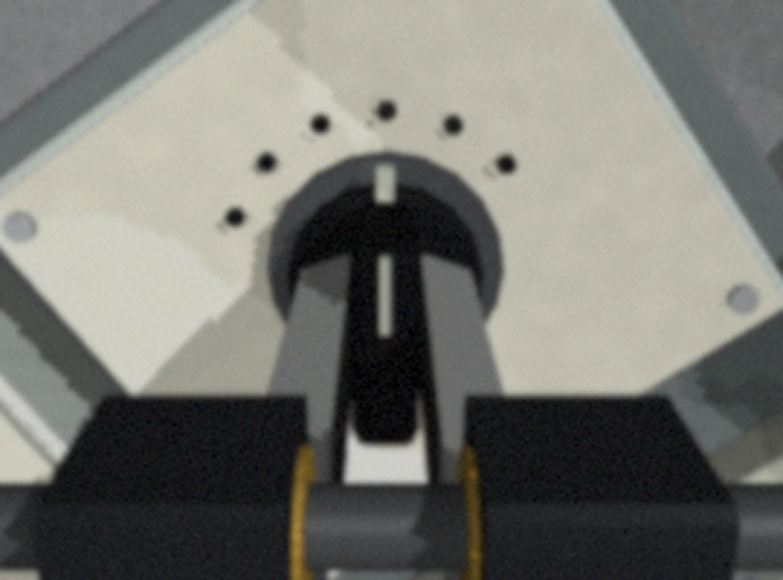

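View pics/t8.png

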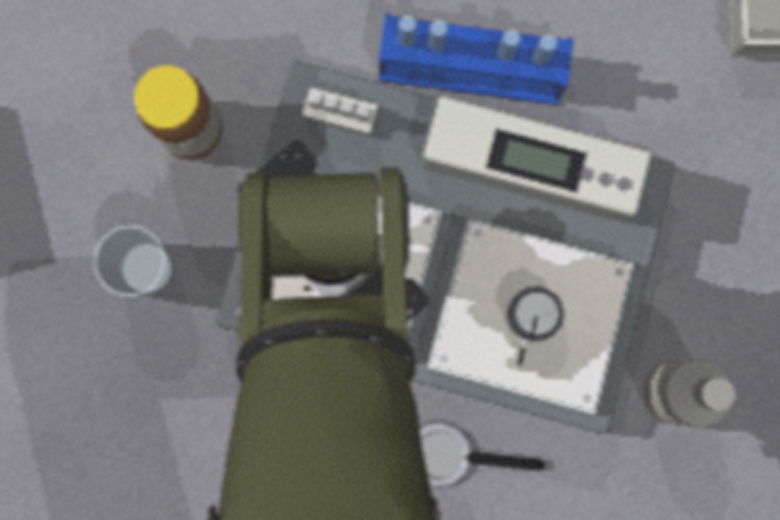

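The fourth stud (stop 3) at (386,110) is in line with the pointer. Studs 4 and 5 still lie to the right, and the 0.12 N m moment matches the spring. The rib points at the index bar and nothing else has moved.

```bash
python3 -c "
from station import job
print(job.hand_in())"
```

```text
the job is handed in; nothing more can be done
None
```

I've handed in the job with both settings made: the handwheel rib points at the index bar, and the selector is held at its third stop. It took 18.5 s of the 64 s.

- **Handwheel:** I turned it about 176° clockwise in a single grasp, with no sign of slip. In the wrist picture afterwards, the wheel centre, rib and index bar line up to about 0.2 pixel. Two of my angle estimates disagreed: straight-line fits put the rib at 166.0° and the index bar at 163.5°. The bar appears only a few pixels long, so I trusted the alignment instead and put the error at about 1°.
- **Selector:** I gripped the bar knob at 50 N and turned it 72° clockwise, one click at a time. The last wrist picture shows the pointer on the stop 3 stud, with studs 4 and 5 still ahead of it. The 0.12 N m at the wrist matches the return spring, and the arm is still gripping and holding it there.
- **Everything else:** In the last top view, the glassware and other items in view were where they started; the arm hid the dish. The highest force I read was about 7 N.

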